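Carry the tea caddy with a loose rolling tin to the cork stand

TASK

Pick the wooden caddy up by its bridge handle and, while it is in the air, roll the loose tea tin to the middle between the two jars and keep it there steadily for about five seconds, so that the caddy is balanced. Then carry the caddy over and set it down gently on the cork stand, centred and lengthwise along it, with the tin still lying in the middle, and let go. Do not touch the tin, let it knock against the jars or fall off, or tip the caddy over, and leave the bowl and the cup where they are.

Things in the scene. Friction and masses are not known exactly. Their poses are not given: they have to be found in the camera images.
- caddy: Wooden tray 460 mm long (its y axis), 140 mm deep (x), floor 8 mm thick; a rim 8 mm wide all round rises 16 mm above the floor. Two uprights (8 x 22 mm) at mid-length in the long rims carry a bridge handle above the middle. A jar is fixed in each end. About 0.54 kg with the jars, without the tin. Origin: centre of the underside; z up. Starts flat on the worktop.
- handle (a point): Centre of the caddy's bridge handle: a bar 140 mm long along the caddy's x, 18 mm wide (y: pinch it this way, from above) and 24 mm tall. This point is 165 mm above the caddy's underside, straight above its origin; same axes. The bar's lower face is 145 mm above the tray floor.
- tea_tin: Round steel tin with a brass lid, 90 mm diameter, 100 mm long, packed, 0.30 kg (varies), lying along the caddy's x on the tray, free to roll along y. Origin: its centre, 53 mm above the caddy's underside; turns about own x. Solid cylinder: relative to the tray it accelerates by 2/3 (g sin tilt - tray acceleration); rolls off at about 0.01 rad of tilt. Starts 50-85 mm to +y, meets a jar at 120 mm.
- jar_left: White ceramic jar with a wooden lid, 55 mm in diameter, 60 mm tall, fixed on the tray floor at the +y end of the caddy, 193 mm from its middle. Origin: centre of its underside.
- jar_right: The same jar at the -y end of the caddy, 193 mm from its middle. Origin: centre of its underside.
- trivet: Fixed low stand with a cork top, 150 mm (its x) by 200 mm (its y), top 30 mm above the worktop, on two dark wooden feet. Origin: centre of its underside on the worktop. The caddy's length goes along its y (either way round).
- bowl: Small white ceramic bowl, 100 mm across, 50 mm tall, beyond the caddy and the stand; to be left alone. Origin: centre of its underside.
- cup: White cup without handle, 72 mm across, 60 mm tall, beside the bowl; to be left alone. Origin: centre of its underside.
Not all that is in view belongs to the job. Of the things that look like the trivet, the larger one is meant.

How it is judged:
By the outcome, as a careful person would: the job done as asked, in the order asked, and still so for the second after the job is handed in, with the robot touching nothing.
It also fails if it takes over 67 s, if anything falls off the work surface, if the arm or the gripper's body presses on something with over 40 N, if the wrist force passes 120 N, or if a joint passes its speed limit or range.

ROBOT

A 6-joint arm with a two-finger parallel gripper is mounted at the origin on the work surface. World frame = base frame: x ahead of the robot, y to its left, z up, the work surface at z = 0. Lengths are in m, angles in rad, forces in N, time in s.
With the tool pointing down it reaches from about 0.275 to 0.825 m from the base axis. Payload 4.9 kg.
Tool frame: the origin (TCP) lies between the finger pads; the fingertips stand 17 mm ahead of it and the grasp point (between the pads) lies 2 mm behind it; z points along the fingers, x is the direction in which the jaws open and shut, and the axes are right-handed (so a half turn about z gives the same grasp; the last joint's range is limited). The gripper opens to 85 mm and grips with 20 to 120 N. Pads are 22 mm wide; open, the fingers measure 114 mm over their backs; the gripper's body (76 mm by 85 mm) begins 54 mm behind the grasp point. The pads swing forward as they close: fully open they stand 13 mm farther back than shut.
Start: joints at [1.077, 0.326, -0.193, 1.052, 0, 1.437], TCP at [0.194, 0.515, 0.248] pointing down, gripper open.
Joint ranges: [-2.65, 2.65], [-0.97, 1.79], [-1.3, 1.35], [-1.93, 2.1], [-1.47, 1.37], [-3.14, 3.14]. Speed limits (rad/s): [2.57, 2.57, 3.14, 3.14, 3.14, 3.14].

INTERFACE

Orientations are given as a unit quaternion [w, x, y, z].
In Python, from workcell import bot gives the robot as it stands.
- The arm moves only by the tool move_arm, never from a script. Its argument "moves" is a list of rows, each an object with "travel": the shift along the tool's x, y, z as a fraction of full scale, a list of three; "spin": the turn about the tool's z as a fraction of full scale. A call has 1 to 20 rows; each row shifts and turns the commanded pose from where the row before left it, along the tool's axes as they then stand; what a row does not reach is not made up. Full scale, the value 1, is 80 cm for a shift and 1.5 rad for a turn. A row lasts 1/8 s, in which the tool goes at most 62.5 mm and 10.7 degrees, less where a joint would pass 70% of its speed; a pose out of reach is approached as far as the arm can. A call with a number of a shift or a turn outside -1 to 1 is refused whole. A call with a gripper value outside its range is refused whole. "gripper" is the closure, from 0 (fully open) to 1 (shut), set as the call begins (left out, the last holds). The fingers move at their own pace and stop on an object; "newtons" is the grip in N (left out, the last holds). Time passes only in rows, so rows that do not move let the fingers close. It gives the time, the measured TCP pose, the force and the opening at its end, in the units of the state.
- bot.observe(): the state, without advancing time (a new reading comes with each control period).
- bot.snapshot(name): name is "scene" or "side" or "wrist"; returns a dict with "color" (384x512x3 uint8, red, green, blue), "K" (3x3 intrinsics, pixels), "R" (3x3) and "t" (3): a world point X has camera coordinates R X + t. Camera axes: x right, y down, z forward; pixel columns grow to the right and rows downward; lengths in m; the calibration is good to about 2 mm. A picture is of the moment at which its call begins. There is no depth.
- bot.close_job(): hands the job in, once; it reports no verdict.
The state is a dict: "clock": time; "joint_positions": joint angles; "qvel": joint speeds; "tau": joint torques, N m; "ee_pos": TCP position; "tcp_rot": TCP orientation; "contact_force": force on the tool from outside, world axes, zero at the start; "ft_torque": the same for the moment, N m; "width": finger opening in m.
Only numpy, scipy, OpenCV 4.12 (cv2) and the standard library are available. Lean on these libraries where they do the work, as an engineer would, in place of code of your own. Each camera call takes 0.05 s, during which the arm holds its last target.

## Working session

There is one attempt and no reset: what is moved stays moved. The work goes in short steps, Python scripts to look and compute and a tool call to move; the robot and the scene stay as the last step left them, time stands still between calls to the robot, and variables do not carry over. Pictures are saved under pics/ and viewed, and the job is handed in when it is done.

Besides the shell and the picture viewer there is one more tool, called after "Emit:" by a JSON object that holds its "op" and its "data". move_arm: Moves the arm, as the interface text tells. Its arguments: {"type":"object","properties":{"moves":{"type":"array","items":{"type":"object","properties":{"travel":{"type":"array","items":{"type":"number","minimum":-1,"maximum":1}},"spin":{"type":"number","minimum":-1,"maximum":1}}}},"gripper":{"type":"number"},"newtons":{"type":"number"}},"required":["moves"]}

```bash
ls; mkdir -p pics; python3 - <<'E'
from workcell import bot
import cv2
print(bot.observe())
for n in("scene","side","wrist"):
    s=bot.snapshot(n); cv2.imwrite(f"pics/{n}0.png",s["color"][:,:,::-1]); print(n,s["K"].tolist(),s["R"].tolist(),s["t"].tolist())
E
```

```text
pics
{'clock': 0.0, 'joint_positions': array([ 1.07684615e+00,  3.26886976e-01, -1.93585063e-01,  1.05198813e+00,
        1.21686775e-05,  1.43660202e+00]), 'qvel': array([ 0.00323602, -0.00064064, -0.00010613,  0.00103374,  0.00031042,
       -0.00149047]), 'tau': array([ 9.08653692e-04, -4.43393683e+01,  2.62446052e+01,  1.53708109e-02,
        8.41204610e-05, -8.19413604e-08]), 'ee_pos': array([0.19334762, 0.51431296, 0.24753234]), 'tcp_rot': array([ 3.72328741e-04,  8.22205817e-01,  5.69189690e-01, -7.43978731e-04]), 'contact_force': array([-0.61184665, -0.62120033, -1.15250779]), 'ft_torque': array([-0.01383114, -0.00860815, -0.04540867]), 'width': 0.08572916256029366}
scene [[434.3050633462885, 0.0, 258.94247857273626], [0.0, 434.3050633462885, 186.35400049502437], [0.0, 0.0, 1.0]] [[-0.5673675857811922, 0.8234116042752215, -0.00934625859516457], [0.6710403070765126, 0.4557389011717851, -0.5848136115356701], [-0.47728286045434465, -0.33807600314668884, -0.8111138558876176]] [0.31742683244940983, -0.2790457059112633, 1.605001718204477]
side [[438.7992653938926, 0.0, 255.3870271783685], [0.0, 438.7992653938926, 182.78852679875655], [0.0, 0.0, 1.0]] [[0.9047237040039954, -0.4257659994752778, -0.01408307864457052], [-0.2977532255529187, -0.6083711189988489, -0.7356817234653318], [0.304660525972966, 0.6697819759137345, -0.6771809718642202]] [-0.5063831375120343, 0.24546902000451934, 1.356924136497288]
wrist [[311.5430541930749, 0.0, 251.9123392930978], [0.0, 311.5430541930749, 186.9931694291342], [0.0, 0.0, 1.0]] [[0.35180315588678224, 0.9360720821374646, -0.00189645746896415], [0.9007686400283144, -0.3379825426976415, 0.2727336759059614], [0.2546574103568195, -0.09765683731551045, -0.9620877015511063]] [-0.5489042290915521, -0.03588907584587772, 0.3794355498042788]
```

View pics/scene0.png

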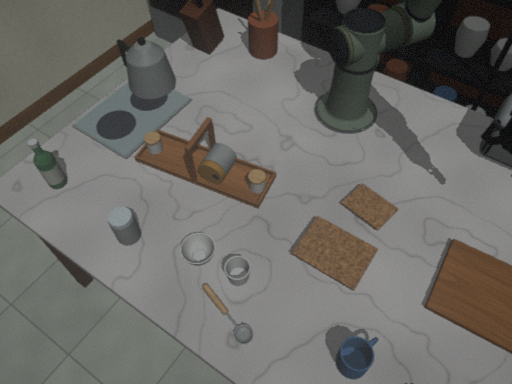

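View pics/side0.png

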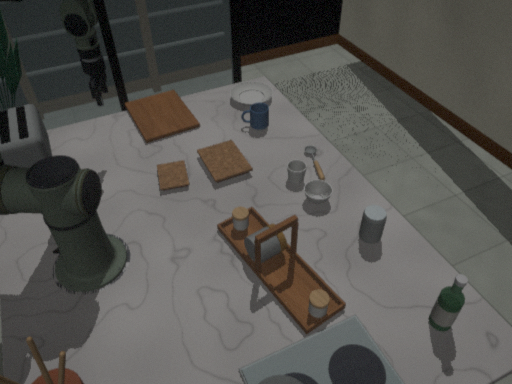

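View pics/wrist0.png

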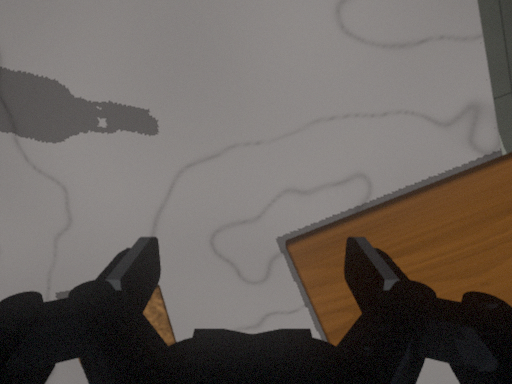

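The scene view shows the caddy at about (205,165). There are two cork stands: a large one at (334,251) and a small one at (369,205). The bowl is at (197,248) and the cup at (236,268). The large stand is the one to use, and I'll check it in close crops.

```bash
python3 - <<'E'
import cv2
s=cv2.imread("pics/scene0.png"); d=cv2.imread("pics/side0.png")
cv2.imwrite("pics/c1.png",cv2.resize(s[110:210,125:285],None,fx=5,fy=5,interpolation=cv2.INTER_CUBIC))
cv2.imwrite("pics/c2.png",cv2.resize(d[200:335,205:355],None,fx=4.4,fy=4.4,interpolation=cv2.INTER_CUBIC))
cv2.imwrite("pics/c3.png",cv2.resize(s[170:300,275:415],None,fx=4.5,fy=4.5,interpolation=cv2.INTER_CUBIC))
cv2.imwrite("pics/c4.png",cv2.resize(d[130:200,145:265],None,fx=6,fy=6,interpolation=cv2.INTER_CUBIC))
E
```

```text
(no output)
```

View pics/c1.png

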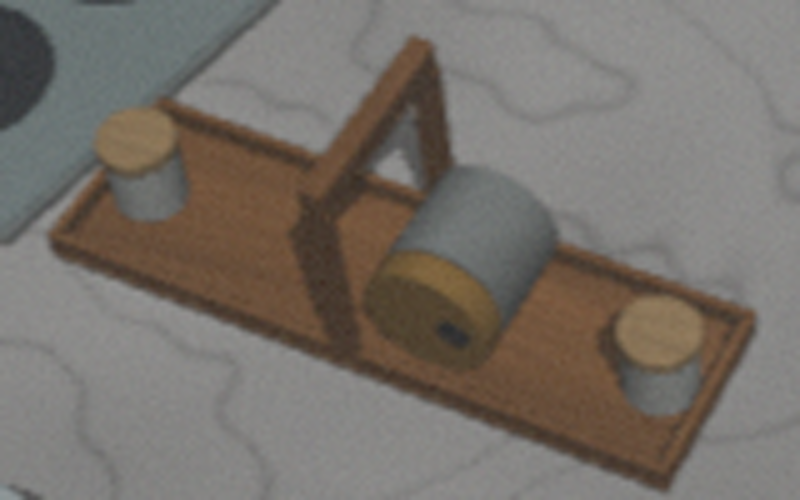

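View pics/c2.png

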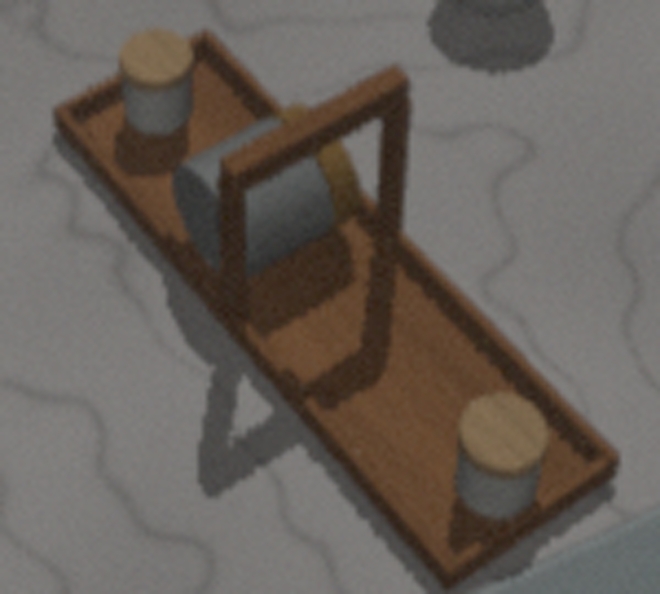

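View pics/c3.png

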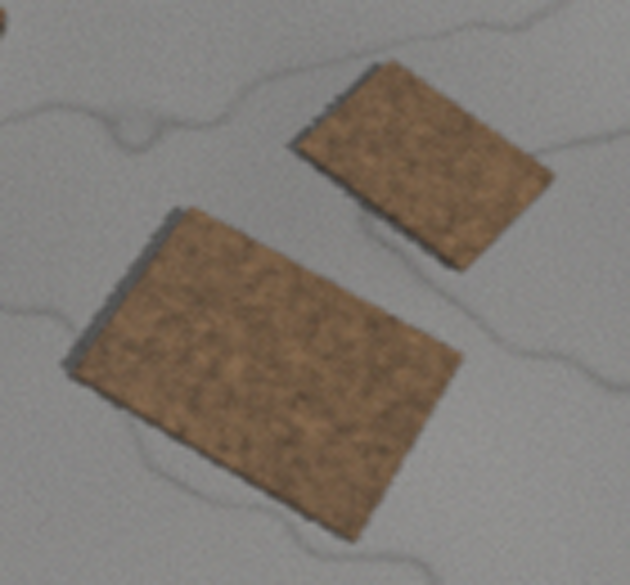

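View pics/c4.png

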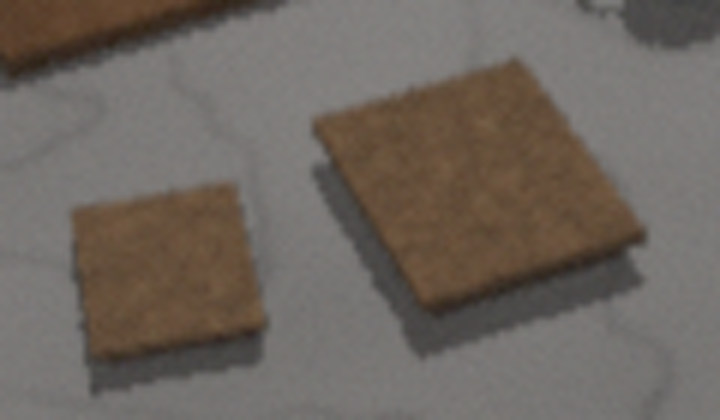

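```bash
cat > h.py <<'E'
import numpy as np,cv2
from scipy.optimize import least_squares
K={};R={};T={}
K['scene']=np.array([[434.3050633462885,0,258.94247857273626],[0,434.3050633462885,186.35400049502437],[0,0,1]])
R['scene']=np.array([[-0.5673675857811922,0.8234116042752215,-0.00934625859516457],[0.6710403070765126,0.4557389011717851,-0.5848136115356701],[-0.47728286045434465,-0.33807600314668884,-0.8111138558876176]])
T['scene']=np.array([0.31742683244940983,-0.2790457059112633,1.605001718204477])
K['side']=np.array([[438.7992653938926,0,255.3870271783685],[0,438.7992653938926,182.78852679875655],[0,0,1]])
R['side']=np.array([[0.9047237040039954,-0.4257659994752778,-0.01408307864457052],[-0.2977532255529187,-0.6083711189988489,-0.7356817234653318],[0.304660525972966,0.6697819759137345,-0.6771809718642202]])
T['side']=np.array([-0.5063831375120343,0.24546902000451934,1.356924136497288])
def pr(c,X):
    p=(R[c]@np.atleast_2d(X).T).T+T[c]; p=p@K[c].T; return p[:,:2]/p[:,2:]
def bp(c,uv,z):
    d=R[c].T@np.linalg.inv(K[c])@np.array([uv[0],uv[1],1.]); o=-R[c].T@T[c]
    return o+d*(z-o[2])/d[2]
def full(p,s,o): return (np.array(p,float)+.5)/s-.5+np.array(o)
E
python3 - <<'E'
from h import *
A=[full(p,5,(125,110)) for p in [(52,237),(162,102),(753,315),(668,475)]]
B=[full(p,4.4,(205,200)) for p in [(615,460),(450,578),(57,110),(205,35)]]
for n,c,P in(("scene",'scene',A),("side",'side',B)):
  for p in P: print(n,p.round(1),bp(c,p,.024).round(4))
print("handle")
for p in [(427,42),(308,190)]: print(bp('scene',full(p,5,(125,110)),.177).round(4))
for p in [(232,165),(397,72)]: print(bp('side',full(p,4.4,(205,200)),.177).round(4))
print('trivet')
for p in [(190,208),(462,355),(355,540),(72,373)]: print(bp('scene',full(p,4.5,(275,170)),.03).round(4))
for p in [(317,125),(517,60),(645,235),(430,305)]: print(bp('side',full(p,6,(145,130)),.03).round(4))
E
```

```text
scene [135. 157.] [ 0.6091 -0.4693  0.024 ]
scene [157. 130.] [ 0.476  -0.4919  0.024 ]
scene [275.2 172.6] [ 0.4008 -0.045   0.024 ]
scene [258.2 204.6] [ 0.5341 -0.02    0.024 ]
side [344.4 304.2] [ 0.6085 -0.4731  0.024 ]
side [306.9 331. ] [ 0.4753 -0.4977  0.024 ]
side [217.6 224.6] [ 0.4018 -0.0465  0.024 ]
side [251.2 207.6] [ 0.5329 -0.0244  0.024 ]
handle
[ 0.4362 -0.2668  0.177 ]
[ 0.5703 -0.2496  0.177 ]
[ 0.4417 -0.2692  0.177 ]
[ 0.5711 -0.2451  0.177 ]
trivet
[0.4715 0.1509 0.03  ]
[0.4696 0.3483 0.03  ]
[0.6182 0.3495 0.03  ]
[0.6195 0.151  0.03  ]
[0.4721 0.3436 0.03  ]
[0.6159 0.3504 0.03  ]
[0.6175 0.1505 0.03  ]
[0.4745 0.149  0.03  ]
```

Choices:
- **Caddy:** the long tray at scene (205,165). Nothing else looks like it; the cutting boards are at (480,300).
- **Stand:** of the two cork stands, the one at (334,251) measures 198 x 148 mm, so it is the larger and the right one. The one at (369,205) is the decoy.

The corner measurements agree between the two views to about 4 mm. Next I'll fit the poses and measure the tin offset.

```bash
cat >> h.py <<'E'
def rot(yaw,tilt=0):  # tilt: rotation about caddy x (+ => +y end up)
    c,s=np.cos(yaw),np.sin(yaw);a,b=np.cos(tilt),np.sin(tilt)
    return np.array([[c,-s,0],[s,c,0],[0,0,1]])@np.array([[1,0,0],[0,a,-b],[0,b,a]])
# pose = handle-point position + yaw + tilt
def cad(P,hp,yaw,tilt=0): return (rot(yaw,tilt)@(np.atleast_2d(P)-[0,0,.165]).T).T+hp
def overlay(img,c,hp,yaw,tilt,off,sc=4,box=None):
    pol=[]
    rect=lambda x,y,z:np.array([[x,y,z],[-x,y,z],[-x,-y,z],[x,-y,z],[x,y,z]])
    pol.append((rect(.07,.23,.024),(0,255,0))); pol.append((rect(.07,.009,.177),(0,255,0)))
    t=np.linspace(0,2*np.pi,60)
    for x in(.05,-.05): pol.append((np.c_[0*t+x,off+.045*np.cos(t),.053+.045*np.sin(t)],(0,0,255)))
    for y in(.193,-.193): pol.append((np.c_[.0275*np.cos(t),y+.0275*np.sin(t),0*t+.068],(255,255,0)))
    if box is None: box=(0,0,512,384)
    x0,y0,x1,y1=box
    im=cv2.resize(img[y0:y1,x0:x1],None,fx=sc,fy=sc,interpolation=cv2.INTER_CUBIC)
    for P,col in pol:
        q=(pr(c,cad(P,hp,yaw,tilt))-[x0,y0]+.5)*sc-.5
        cv2.polylines(im,[np.round(q*8).astype(np.int32)],False,col,1,cv2.LINE_AA,3)
    return im
E
python3 - <<'E'
from h import *
from scipy.optimize import least_squares
A=[full(p,5,(125,110)) for p in [(52,237),(162,102),(753,315),(668,475)]]
B=[full(p,4.4,(205,200)) for p in [(615,460),(450,578),(57,110),(205,35)]]
C=np.array([[.07,-.23,.024],[-.07,-.23,.024],[-.07,.23,.024],[.07,.23,.024]])
f=lambda p:np.r_[(pr('scene',cad(C,[p[0],p[1],.165],p[2]))-A).ravel(),(pr('side',cad(C,[p[0],p[1],.165],p[2]))-B).ravel()]
r=least_squares(f,[.505,-.258,.166]);print(r.x,np.abs(r.fun).max(),r.fun.round(1))
hp=[r.x[0],r.x[1],.165]
for c,b,s in(('scene',(125,110,285,210),5),('side',(205,200,355,335),4.4)):
    cv2.imwrite(f'pics/o_{c}.png',overlay(cv2.imread(f'pics/{c}0.png'),c,hp,r.x[2],0,.065,s,b))
E
```

```text
[ 0.50468011 -0.2584567   0.16444379] 1.4820562591127668 [-1.5 -0.2 -0.5 -1.1  1.  -0.3 -0.4  0.4  1.  -0.2 -0.8  0.  -1.5 -0.3
  0.3 -1.1]
```

View pics/o_scene.png

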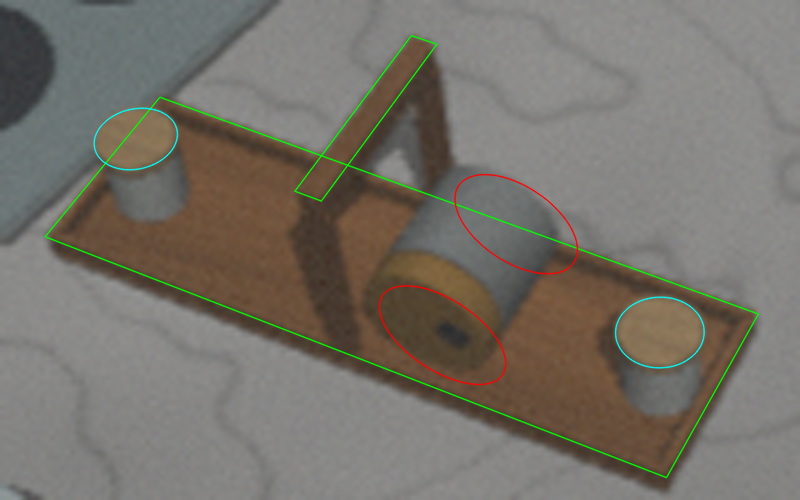

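View pics/o_side.png

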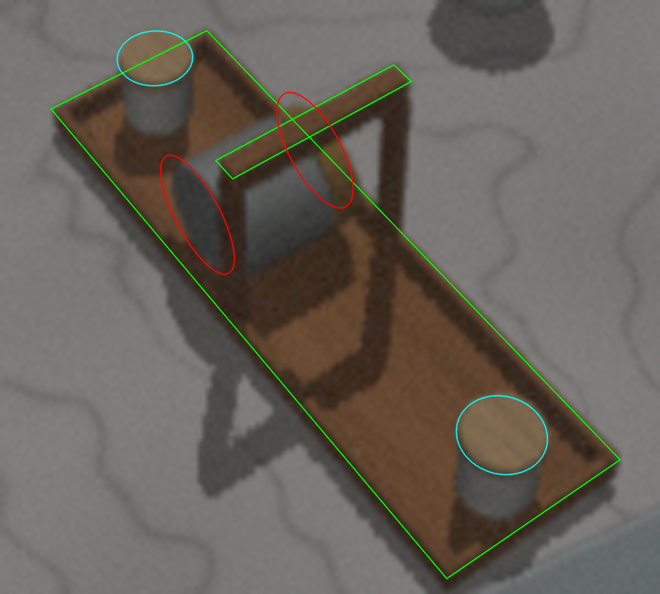

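```bash
cat >> h.py <<'E'
from scipy.ndimage import map_coordinates
def hull(c,hp,yaw,tilt,off,cx):
    t=np.linspace(0,2*np.pi,90)
    P=np.vstack([np.c_[0*t+x+cx,off+.045*np.cos(t),.053+.045*np.sin(t)] for x in(.05,-.05)])
    q=cv2.convexHull(pr(c,cad(P,hp,yaw,tilt)).astype(np.float32))[:,0]
    q=np.vstack([q,q[:1]]).astype(float); s=np.r_[0,np.cumsum(np.linalg.norm(np.diff(q,axis=0),axis=1))]
    u=np.arange(0,s[-1],.5); p=np.c_[np.interp(u,s,q[:,0]),np.interp(u,s,q[:,1])]
    n=np.roll(p,-1,0)-np.roll(p,1,0); n=np.c_[n[:,1],-n[:,0]]/np.linalg.norm(n,axis=1)[:,None]
    return p,n
def score(imgs,hp,yaw,tilt,off,cx):
    tot=0
    for c,im in imgs.items():
        p,n=hull(c,hp,yaw,tilt,off,cx)
        d=0
        for k in range(3):
            S=lambda e: map_coordinates(im[:,:,k],[(p+n*e)[:,1],(p+n*e)[:,0]],order=1)
            d=d+(S(1.5)-S(-1.5))**2
        tot+=np.sqrt(d).clip(0,60).mean()
    return tot
def track(imgs,hp,yaw,tilt=0,offs=np.arange(-.12,.121,.003),cxs=(-.012,-.008,-.004,0,.004,.008,.012)):
    imgs={c:cv2.GaussianBlur(i.astype(np.float32),(0,0),.7) for c,i in imgs.items()}
    b=max((score(imgs,hp,yaw,tilt,o,x),o,x) for o in offs for x in cxs)
    b=max((score(imgs,hp,yaw,tilt,o,x),o,x) for o in b[1]+np.arange(-.004,.0041,.001) for x in b[2]+np.arange(-.004,.0041,.001))
    return b
E
python3 - <<'E'
from h import *
hp=[.5047,-.2585,.165];yaw=.1644
i={c:cv2.imread(f'pics/{c}0.png') for c in('scene','side')}
print(track(i,hp,yaw),[track({c:i[c]},hp,yaw) for c in i])
E
```

```text
(np.float32(62.3525), np.float64(0.05300000000000016), np.float64(-0.001)) [(np.float32(33.494576), np.float64(0.05200000000000016), np.float64(-0.003)), (np.float32(34.5774), np.float64(0.008000000000000118), np.float64(0.006))]
```

Emit:
{"op": "move_arm", "data": {"moves": [{"spin":-0.117},{"spin":-0.117},{"spin":-0.116},{"travel":[-0.036,0.008,0]},{"travel":[-0.0726,0.0161,0]},{"travel":[-0.0726,0.0161,0]},{"travel":[-0.0726,0.0161,0]},{"travel":[-0.0726,0.0161,0]},{"travel":[-0.0726,0.0161,0]},{"travel":[-0.0726,0.0161,0]},{"travel":[-0.0726,0.0161,0]},{"travel":[-0.0726,0.0161,0]},{"travel":[-0.0726,0.0161,0]},{"travel":[-0.0726,0.0161,0]},{"travel":[-0.0726,0.0161,0]},{"travel":[-0.0726,0.0161,0]},{"travel":[-0.0726,0.0161,0]},{"travel":[-0.0366,0.0081,0]},{"travel":[0,0,0]}], "gripper": 0}}

```text
schema error: expected keys travel, spin
```

Emit:
{"op": "move_arm", "data": {"moves": [{"travel":[0,0,0],"spin":-0.117},{"travel":[0,0,0],"spin":-0.117},{"travel":[0,0,0],"spin":-0.116},{"travel":[-0.036,0.008,0],"spin":0},{"travel":[-0.0726,0.0161,0],"spin":0},{"travel":[-0.0726,0.0161,0],"spin":0},{"travel":[-0.0726,0.0161,0],"spin":0},{"travel":[-0.0726,0.0161,0],"spin":0},{"travel":[-0.0726,0.0161,0],"spin":0},{"travel":[-0.0726,0.0161,0],"spin":0},{"travel":[-0.0726,0.0161,0],"spin":0},{"travel":[-0.0726,0.0161,0],"spin":0},{"travel":[-0.0726,0.0161,0],"spin":0},{"travel":[-0.0726,0.0161,0],"spin":0},{"travel":[-0.0726,0.0161,0],"spin":0},{"travel":[-0.0726,0.0161,0],"spin":0},{"travel":[-0.0726,0.0161,0],"spin":0},{"travel":[-0.0366,0.0081,0],"spin":0},{"travel":[0,0,0],"spin":0}], "gripper": 0}}

```text
clock: 2.52
ee_pos: [0.5054, -0.2596, 0.2474]
tcp_rot: [-0.0, 0.647, 0.762, -0.0]
contact_force: [-0.4, 1.2, 1.0]
width: 0.0853
```

```bash
cat > look.py <<'E'
import sys
from workcell import bot
from h import *
def snap(tag,cams=("scene","wrist")):
    out={}
    for n in cams:
        s=bot.snapshot(n); out[n]=s; cv2.imwrite(f"pics/{tag}_{n}.png",s["color"][:,:,::-1])
    return out
E
python3 - <<'E'
from look import *
o=snap("a",("wrist",)); s=o["wrist"]; print(bot.observe()["ee_pos"],bot.observe()['clock'])
im=s["color"][:,:,::-1].copy()
K['w'],R['w'],T['w']=s["K"],s["R"],s["t"]
cv2.imwrite("pics/a_ov.png",overlay(im,'w',[.5047,-.2585,.165],.1644,0,.053,1.5))
E
```

```text
[ 0.50484233 -0.25798386  0.24744918] 2.575
```

View pics/a_ov.png

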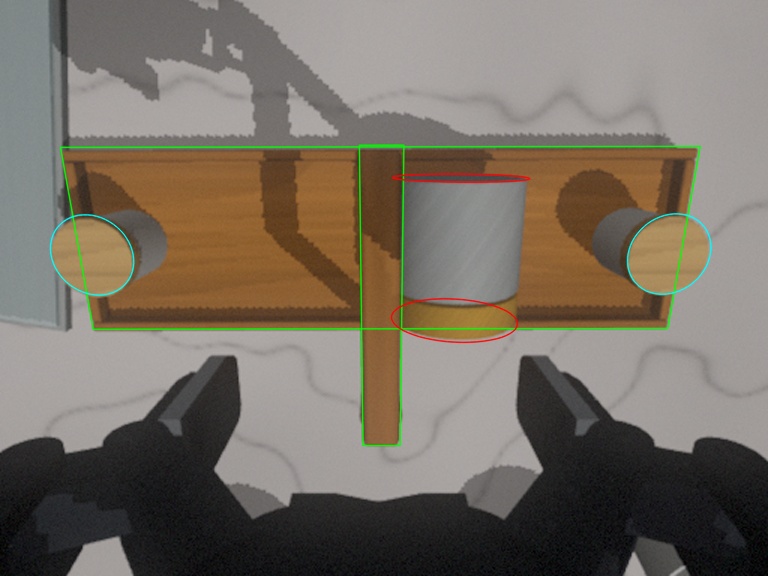

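Emit:
{"op": "move_arm", "data": {"moves": [{"travel":[0,0,0.03],"spin":0},{"travel":[0,0,0.04],"spin":0},{"travel":[0,0,0.025],"spin":0},{"travel":[0,0,0.0106],"spin":0},{"travel":[0,0,0],"spin":0},{"travel":[0,0,0],"spin":0}], "gripper": 0.6, "newtons": 60}}

```text
clock: 3.32
ee_pos: [0.5058, -0.2576, 0.1649]
tcp_rot: [0.001, 0.646, 0.763, 0.0]
contact_force: [0.7, -0.4, -0.4]
width: 0.0339
```

```bash
python3 - <<'E'
from look import *
o=snap("b",("wrist",)); s=o["wrist"]; print(bot.observe())
print(s["R"].tolist(),s["t"].tolist())
im=s["color"][:,:,::-1].copy()
K['w'],R['w'],T['w']=s["K"],s["R"],s["t"]
cv2.imwrite("pics/b_ov.png",overlay(im,'w',[.5047,-.2585,.165],.1644,0,.053,1.5))
E
```

```text
{'clock': 3.375, 'joint_positions': array([-6.01327645e-01,  4.24812768e-01, -2.70861571e-01,  8.73302331e-01,
        2.73370583e-05, -7.66840564e-01]), 'qvel': array([-0.00422533,  0.00073709,  0.00073913, -0.0033614 ,  0.00036679,
       -0.00165328]), 'tau': array([ 7.55521562e-02, -4.71687376e+01,  2.39882916e+01,  1.53236225e-02,
        2.84982809e-03,  3.85155845e-04]), 'ee_pos': array([ 0.50581817, -0.25776909,  0.16490982]), 'tcp_rot': array([9.03780705e-04, 6.46235647e-01, 7.63137380e-01, 1.05619251e-04]), 'contact_force': array([ 0.55526728, -0.50587963, -0.20738766]), 'ft_torque': array([ 0.00599322,  0.01299298, -0.00243905]), 'width': 0.034173121126538884}
[[-0.165162954880844, 0.9862652081272819, -0.0014620440068560494], [0.9484929099413664, 0.15924347212832393, 0.2738662381080865], [0.27033756329076386, 0.04384581875350712, -0.9617666796327722]] [0.3380182861166586, -0.4517406963870342, 0.17340607951378498]
```

View pics/b_ov.png

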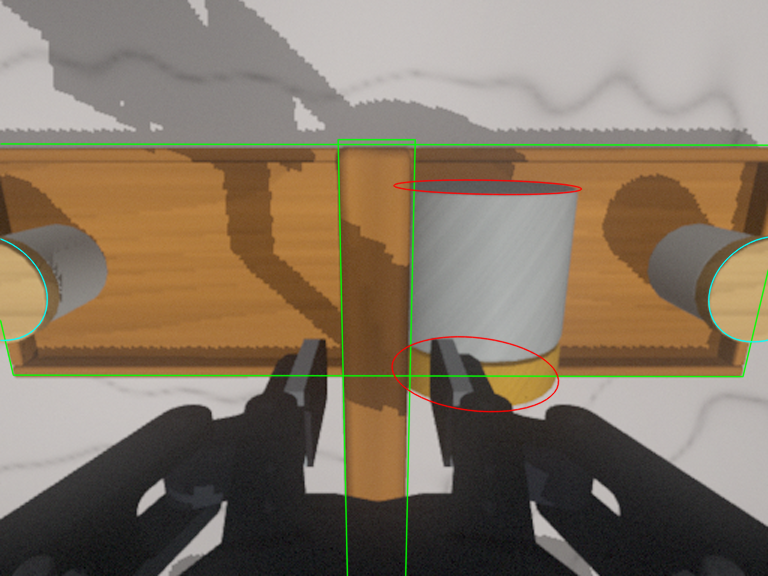

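Emit:
{"op": "move_arm", "data": {"moves": [{"travel":[0,0,0.002],"spin":0},{"travel":[0,0,0],"spin":0},{"travel":[0,0,0],"spin":0},{"travel":[0,0,0],"spin":0}], "gripper": 1, "newtons": 90}}

```text
clock: 3.88
ee_pos: [0.5058, -0.2582, 0.1634]
tcp_rot: [0.001, 0.646, 0.763, -0.0]
contact_force: [-0.5, 0.3, 5.4]
width: 0.0165
```

```bash
cat > w.py <<'E'
import sys
from look import *
tag=sys.argv[1]
s=bot.snapshot("wrist"); im=s["color"][:,:,::-1]; cv2.imwrite(f"pics/{tag}_w.png",im)
o=bot.observe(); print(o['clock'],o['ee_pos'],o['tcp_rot'],o['contact_force'].round(2),o['ft_torque'].round(3),o['width'])
K['w'],R['w'],T['w']=s["K"],s["R"],s["t"]
print(s["R"].tolist(),s["t"].tolist())
if len(sys.argv)>2:
    s=bot.snapshot("scene"); cv2.imwrite(f"pics/{tag}_s.png",s["color"][:,:,::-1])
E
python3 w.py c 1
```

```text
3.925 [ 0.50582643 -0.25819529  0.16343908] [ 1.12707283e-03  6.46353441e-01  7.63037325e-01 -4.88729120e-06] [-1.85 -0.15  5.6 ] [0.018 0.185 0.12 ] 0.016665691191408954
[[-0.16472904876463512, 0.9863365533210106, -0.0021316838246458213], [0.9484565276125293, 0.15899513525660505, 0.2741363934137855], [0.27072967277762966, 0.0431364178805293, -0.9616884598091809]] [0.338515589025986, -0.45141307821986953, 0.1716475532126007]
```

View pics/c_w.png

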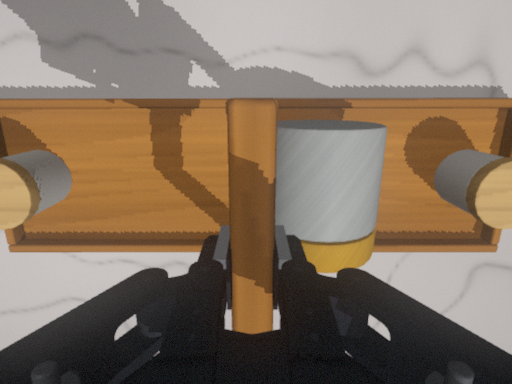

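View pics/c_s.png

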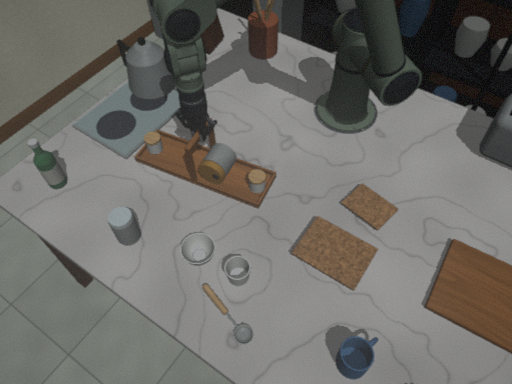

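Emit:
{"op": "move_arm", "data": {"moves": [{"travel":[0,0,-0.006],"spin":0},{"travel":[0,0,-0.0125],"spin":0}]}}

```text
clock: 4.22
ee_pos: [0.5039, -0.2567, 0.1758]
tcp_rot: [-0.002, 0.646, 0.763, -0.0]
contact_force: [0.4, 0.2, -7.7]
width: 0.0168
```

```bash
python3 w.py d 1
```

```text
4.275 [ 0.50488434 -0.25738902  0.17773872] [-5.11599364e-04  6.46359414e-01  7.63032921e-01 -9.06875042e-05] [ 0.09 -0.96 -6.84] [-0.206 -0.131 -0.   ] 0.016716228149439842
[[-0.16465831098727038, 0.9863477055878049, 0.0024174996362494186], [0.9498630151995346, 0.15790622910982688, 0.26986269687447084], [0.26579671363443735, 0.046731429359551775, -0.9628957786443687]] [0.3359255634325717, -0.45342678448325363, 0.18763689173916573]
```

View pics/d_w.png

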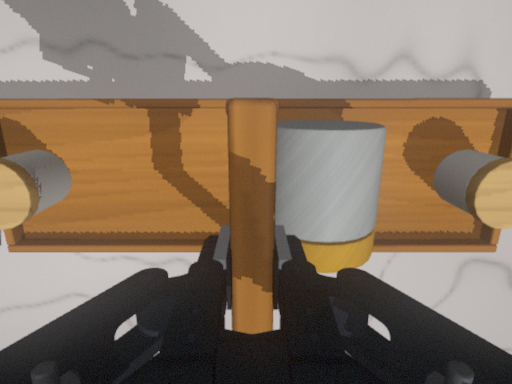

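View pics/d_s.png

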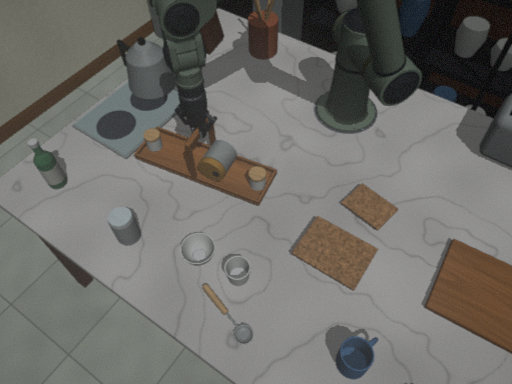

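Emit:
{"op": "move_arm", "data": {"moves": [{"travel":[0,0,-0.02],"spin":0},{"travel":[0,0,-0.025],"spin":0},{"travel":[0,0,-0.02],"spin":0},{"travel":[0,0,-0.01],"spin":0},{"travel":[0,0,0],"spin":0}]}}

```text
clock: 4.95
ee_pos: [0.5055, -0.2578, 0.2377]
tcp_rot: [0.001, 0.646, 0.763, 0.0]
contact_force: [-0.1, 0.0, -7.6]
width: 0.017
```

```bash
cat >> h.py <<'E'
# wrist camera fixed to caddy: pose at grip (picture c), caddy at hp0,yaw0
Rc=np.array([[-0.16472904876463512, 0.9863365533210106, -0.0021316838246458213], [0.9484565276125293, 0.15899513525660505, 0.2741363934137855], [0.27072967277762966, 0.0431364178805293, -0.9616884598091809]]);Tc=np.array([0.338515589025986, -0.45141307821986953, 0.1716475532126007])
K['g']=np.array([[311.5430541930749,0,251.9123392930978],[0,311.5430541930749,186.9931694291342],[0,0,1]]);R['g']=Rc;T['g']=Tc
HP0=np.array([.5047,-.2585,.165]);YAW0=.1644
def wtrack(im,cx=None):
    i={'g':cv2.GaussianBlur(im.astype(np.float32),(0,0),.7)}
    best=[]
    for o in np.arange(-.1,.1001,.001):
        for x in ([-.006,-.003,0] if cx is None else [cx]):
            best.append((score(i,HP0,YAW0,0,o,x),o,x))
    return max(best)
E
python3 w.py e 1; python3 - <<'E'
from h import *
for t in 'cde':
    im=cv2.imread(f'pics/{t}_w.png'); b=wtrack(im); print(t,b)
cv2.imwrite('pics/e_ov.png',overlay(im,'g',HP0,YAW0,0,b[1],1.5))
E
```

```text
5.0 [ 0.50514345 -0.25752039  0.23688168] [-4.61786122e-05  6.46335179e-01  7.63053624e-01  4.28319882e-07] [-0.05 -0.37 -8.23] [-0.07  -0.027  0.002] 0.01665652925024603
[[-0.16475465166323494, 0.9863338181292107, -0.001226364537779218], [0.9486460373682564, 0.1587995564086332, 0.2735934879888895], [0.27004925576796435, 0.04391241395180574, -0.9618446336909586]] [0.33799966334117637, -0.47154474319973627, 0.2436514353503398]
c (np.float32(30.91932), np.float64(0.05200000000000013), 0)
d (np.float32(31.654734), np.float64(0.05100000000000013), 0)
e (np.float32(32.022858), np.float64(0.05100000000000013), 0)
```

View pics/e_ov.png

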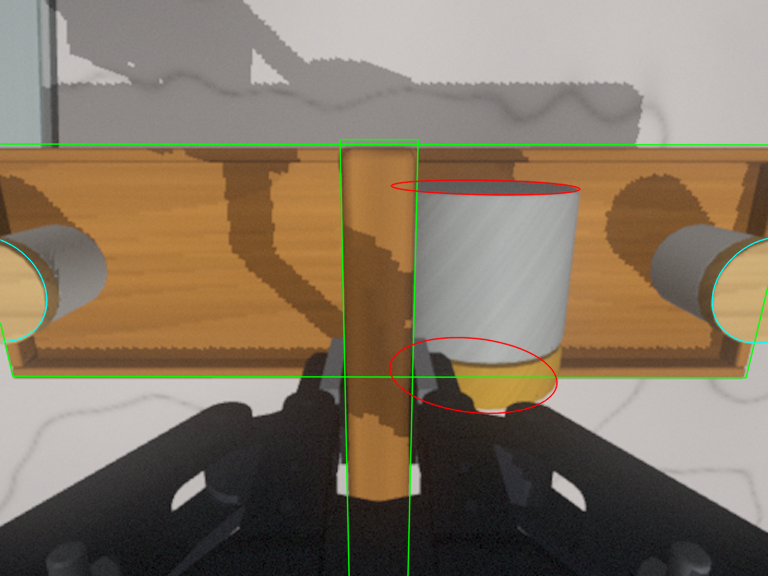

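View pics/e_s.png

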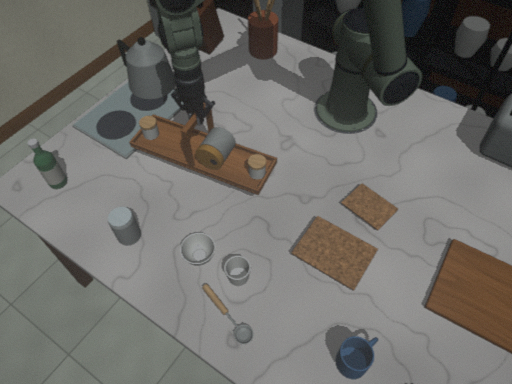

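Lifted level; the tin has not moved (offset about 52 mm). Moving the tray toward +y makes the tin lag toward the middle, by at most 2/3 of the tray travel. I'll start with a short, safe impulse.

Emit:
{"op": "move_arm", "data": {"moves": [{"travel":[0.012,0,0],"spin":0},{"travel":[0.028,0,0],"spin":0},{"travel":[0.028,0,0],"spin":0},{"travel":[0.016,0,0],"spin":0},{"travel":[0.006,0,0],"spin":0},{"travel":[0.003,0,0],"spin":0},{"travel":[0,0,0],"spin":0}]}}

```text
clock: 5.92
ee_pos: [0.4932, -0.1845, 0.2371]
tcp_rot: [0.0, 0.646, 0.763, -0.0]
contact_force: [-0.5, -0.3, -7.3]
width: 0.0168
```

```bash
python3 w.py f1; python3 w.py f2;python3 - <<'E'
from h import *
for t in ('f1','f2'):
    im=cv2.imread(f'pics/{t}_w.png'); b=wtrack(im); print(t,b,wtrack(im,-.003))
cv2.imwrite('pics/f_ov.png',overlay(im,'g',HP0,YAW0,0,b[1],1.5))
E
```

```text
5.975 [ 0.49314666 -0.18467644  0.23704035] [ 2.13966688e-04  6.46542581e-01  7.62877865e-01 -8.85459889e-05] [-0.32 -0.04 -8.54] [-0.085  0.001  0.023] 0.01655357662800944
[[-0.1644981616948285, 0.9863770125939587, -0.0008624530363084725], [0.9488935621689173, 0.15848567242001263, 0.27291628627100967], [0.26933503758962624, 0.04407585125433452, -0.9620373988898772]] [0.2634978689241401, -0.4713208240778547, 0.24366640038111556]
6.025 [ 0.49314192 -0.18473914  0.237005  ] [ 1.78714874e-04  6.46600306e-01  7.62828949e-01 -8.18094566e-05] [-0.2   0.01 -8.07] [-0.047 -0.018  0.027] 0.017061702377699706
[[-0.1642644159192677, 0.9864159785319764, -0.0008479147985771204], [0.9489472550268795, 0.15825942884302371, 0.27286088096176686], [0.26928852340872883, 0.04401670681779502, -0.9620531277851883]] [0.2635475548873415, -0.47133059458337856, 0.24364384344942633]
f1 (np.float32(34.47962), np.float64(0.0190000000000001), 0) (np.float32(28.152372), np.float64(0.0190000000000001), -0.003)
f2 (np.float32(33.671852), np.float64(0.0200000000000001), 0) (np.float32(28.1191), np.float64(0.0200000000000001), -0.003)
```

View pics/f_ov.png

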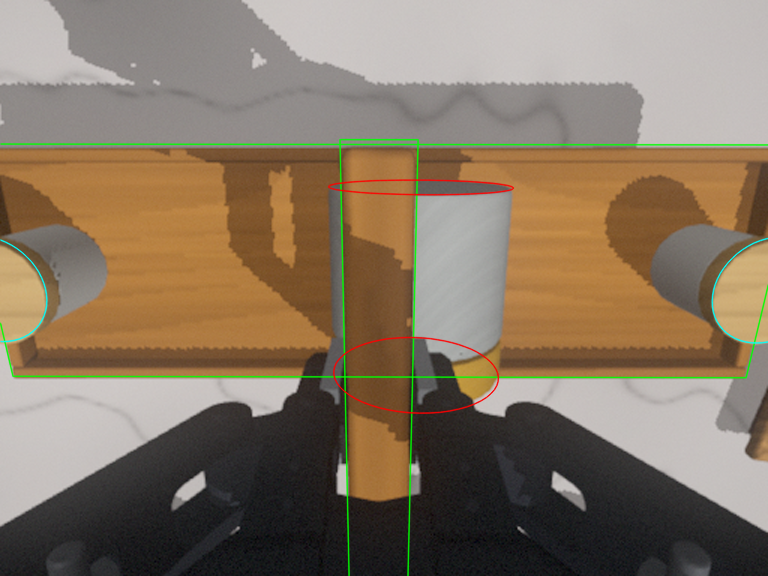

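Emit:
{"op": "move_arm", "data": {"moves": [{"travel":[0,0,0],"spin":0},{"travel":[0,0,0],"spin":0}]}}

```text
clock: 6.28
ee_pos: [0.493, -0.1845, 0.2369]
tcp_rot: [-0.0, 0.647, 0.763, -0.0]
contact_force: [-0.5, 0.1, -8.2]
width: 0.0165
```

```bash
python3 w.py g1|head -1; python3 w.py g2|head -1;python3 - <<'E'
from h import *
for t in ('g1','g2'):
    im=cv2.imread(f'pics/{t}_w.png'); print(t,wtrack(im))
E
```

```text
6.325 [ 0.49298149 -0.1844091   0.23692855] [-4.75363739e-05  6.46482225e-01  7.62929047e-01 -1.74642271e-05] [ 0.    0.38 -7.6 ] [-0.062  0.012 -0.001] 0.016781938860442793
6.375 [ 0.49299596 -0.18435946  0.236965  ] [-8.31591722e-06  6.46438572e-01  7.62966036e-01 -2.45218231e-05] [-0.65  0.63 -7.03] [-0.038 -0.012  0.051] 0.016355239252915033
g1 (np.float32(33.91284), np.float64(0.0200000000000001), 0)
g2 (np.float32(33.91824), np.float64(0.0200000000000001), 0)
```

```bash
cat > sim.py <<'E'
import numpy as np
def sim(rows,c,tau=.04):
    dt=.001;v=np.repeat(np.r_[rows,np.zeros(16)]*800/125,125)/1.0*1e-0/1000*1000/1000*1  # frac*0.8/0.125 m/s
    v=np.repeat(np.r_[rows,np.zeros(16)]*.8/.125,125)
    f=0;f2=0;w=0;x=0;mn=0
    for u in v:
        o=f2; f+=(u-f)*dt/tau; f2+=(f-f2)*dt/tau; a=(f2-o)/dt
        d=-2/3*a; r=2/3*9.81*c
        if w==0:
            acc=0 if abs(d)<=r else d-np.sign(d)*r; w=acc*dt
        else:
            wn=w+(d-np.sign(w)*r)*dt
            w=0 if wn*w<0 else wn
        x+=w*dt;mn=min(mn,x)
    return x*1000,mn*1000
if __name__=="__main__":
    p=np.array([.012,.028,.028,.016,.006,.003])
    for c in(.004,.006,.008,.01,.012): print(c,sim(p,c),[sim(p*s,c)[0].round(1) for s in(.6,.7,.8)])
E
python3 sim.py
```

```text
0.004 (np.float64(-36.3852508579166), np.float64(-41.18397022240025)) [np.float64(-18.7), np.float64(-23.0), np.float64(-27.4)]
0.006 (np.float64(-32.394042076928436), np.float64(-38.117191681174354)) [np.float64(-15.8), np.float64(-19.8), np.float64(-23.7)]
0.008 (np.float64(-28.933039537779074), np.float64(-35.39328613286141)) [np.float64(-13.1), np.float64(-17.1), np.float64(-21.1)]
0.01 (np.float64(-26.349766564303284), np.float64(-32.94798224830501)) [np.float64(-10.6), np.float64(-14.4), np.float64(-18.3)]
0.012 (np.float64(-23.545142293369842), np.float64(-30.709773998153775)) [np.float64(-8.3), np.float64(-12.0), np.float64(-15.7)]
```

Emit:
{"op": "move_arm", "data": {"moves": [{"travel":[0.0084,0,0],"spin":0},{"travel":[0.0196,0,0],"spin":0},{"travel":[0.0196,0,0],"spin":0},{"travel":[0.0112,0,0],"spin":0},{"travel":[0.0042,0,0],"spin":0},{"travel":[0.0021,0,0],"spin":0},{"travel":[0,0,0],"spin":0},{"travel":[0,0,0],"spin":0},{"travel":[0,0,0],"spin":0},{"travel":[0,0,0],"spin":0}]}}

```text
clock: 7.62
ee_pos: [0.4844, -0.133, 0.2369]
tcp_rot: [-0.0, 0.646, 0.763, -0.0]
contact_force: [0.4, 0.2, -7.2]
width: 0.0167
```

```bash
python3 w.py i1|head -1; python3 w.py i2 1|head -1;python3 - <<'E'
from h import *
for t in ('i1','i2'):
    im=cv2.imread(f'pics/{t}_w.png'); b=wtrack(im); print(t,b)
cv2.imwrite('pics/i_ov.png',overlay(im,'g',HP0,YAW0,0,b[1],1.5))
E
```

```text
7.675 [ 0.48440612 -0.13299595  0.23694079] [-3.49919392e-05  6.46447687e-01  7.62958312e-01 -3.32237067e-05] [ 0.09 -1.03 -7.85] [-0.048  0.019  0.007] 0.01663546778964346
7.725 [ 0.48440371 -0.13293042  0.23697719] [-1.29704335e-05  6.46417468e-01  7.62983916e-01 -1.23488887e-05] [-0.39  0.25 -7.14] [ 0.01   0.005 -0.037] 0.016895387414487987
i1 (np.float32(34.69923), np.float64(8.326672684688674e-17), 0)
i2 (np.float32(34.746033), np.float64(8.326672684688674e-17), 0)
```

View pics/i_ov.png

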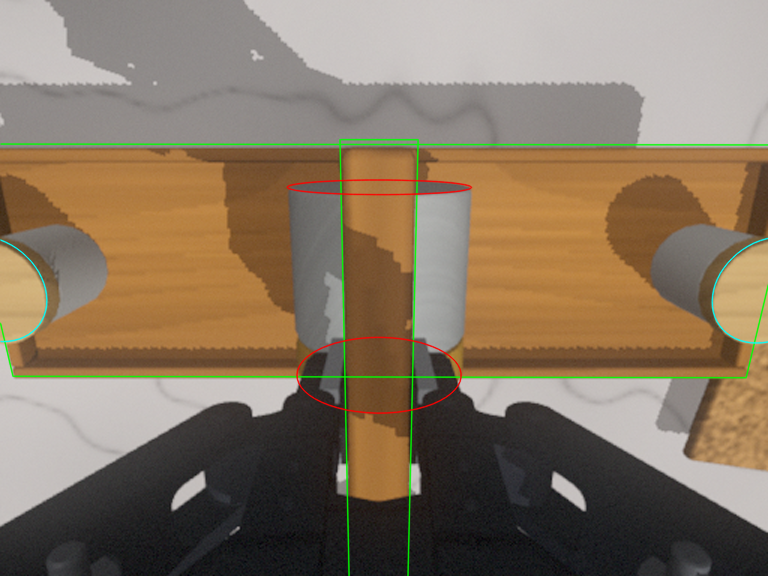

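View pics/i2_s.png

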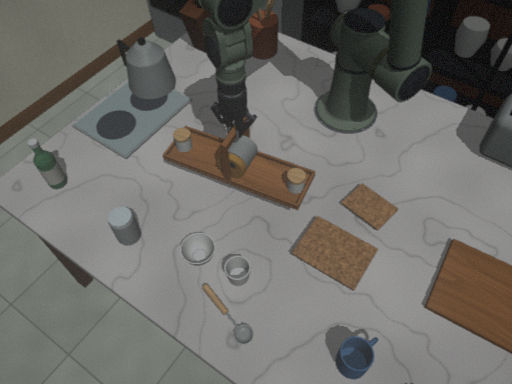

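The tin now sits at 0 mm, midway between the jars: its wrist-view edges are at 288 and 471 against a jar midpoint of 379. Holding for 6 s.

Emit:
{"op": "move_arm", "data": {"moves": [{"travel":[0,0,0],"spin":0},{"travel":[0,0,0],"spin":0},{"travel":[0,0,0],"spin":0},{"travel":[0,0,0],"spin":0},{"travel":[0,0,0],"spin":0},{"travel":[0,0,0],"spin":0},{"travel":[0,0,0],"spin":0},{"travel":[0,0,0],"spin":0},{"travel":[0,0,0],"spin":0},{"travel":[0,0,0],"spin":0},{"travel":[0,0,0],"spin":0},{"travel":[0,0,0],"spin":0},{"travel":[0,0,0],"spin":0},{"travel":[0,0,0],"spin":0},{"travel":[0,0,0],"spin":0},{"travel":[0,0,0],"spin":0},{"travel":[0,0,0],"spin":0},{"travel":[0,0,0],"spin":0},{"travel":[0,0,0],"spin":0},{"travel":[0,0,0],"spin":0}]}}

```text
clock: 10.28
ee_pos: [0.4844, -0.1328, 0.237]
tcp_rot: [0.0, 0.646, 0.763, 0.0]
contact_force: [0.1, -0.3, -7.9]
width: 0.0168
```

```bash
python3 w.py j1|head -1;python3 - <<'E'
from h import *
print(wtrack(cv2.imread('pics/j1_w.png')))
E
```

```text
10.325 [ 0.48443379 -0.13283623  0.23701067] [ 1.45844254e-05  6.46339093e-01  7.63050311e-01 -1.13934601e-05] [-0.26 -0.43 -7.71] [0.021 0.031 0.031] 0.01664270859122539
(np.float32(34.93304), np.float64(8.326672684688674e-17), 0)
```

Emit:
{"op": "move_arm", "data": {"moves": [{"travel":[0,0,0],"spin":0},{"travel":[0,0,0],"spin":0},{"travel":[0,0,0],"spin":0},{"travel":[0,0,0],"spin":0},{"travel":[0,0,0],"spin":0},{"travel":[0,0,0],"spin":0},{"travel":[0,0,0],"spin":0},{"travel":[0,0,0],"spin":0},{"travel":[0,0,0],"spin":0},{"travel":[0,0,0],"spin":0},{"travel":[0,0,0],"spin":0},{"travel":[0,0,0],"spin":0},{"travel":[0,0,0],"spin":0},{"travel":[0,0,0],"spin":0},{"travel":[0,0,0],"spin":0},{"travel":[0,0,0],"spin":0},{"travel":[0,0,0],"spin":0},{"travel":[0,0,0],"spin":0},{"travel":[0,0,0],"spin":0},{"travel":[0,0,0],"spin":0}]}}

```text
clock: 12.82
ee_pos: [0.4844, -0.1328, 0.237]
tcp_rot: [-0.0, 0.646, 0.763, -0.0]
contact_force: [-0.4, 0.3, -7.5]
width: 0.0163
```

Emit:
{"op": "move_arm", "data": {"moves": [{"travel":[0,0,0],"spin":0},{"travel":[0,0,0],"spin":0},{"travel":[0,0,0],"spin":0},{"travel":[0,0,0],"spin":0},{"travel":[0,0,0],"spin":0},{"travel":[0,0,0],"spin":0},{"travel":[0,0,0],"spin":0},{"travel":[0,0,0],"spin":0}]}}

```text
clock: 13.82
ee_pos: [0.4844, -0.1328, 0.237]
tcp_rot: [0.0, 0.646, 0.763, -0.0]
contact_force: [-0.1, 0.6, -8.6]
width: 0.0166
```

```bash
python3 w.py j2|head -1;python3 - <<'E'
from h import *
print(wtrack(cv2.imread('pics/j2_w.png')))
for p in [(197,248),(236,268)]: print(bp('scene',p,.03))
E
```

```text
13.875 [ 0.48441255 -0.13282021  0.23697388] [-3.50946500e-05  6.46344717e-01  7.63045546e-01 -8.62837782e-06] [-0.3   0.74 -7.92] [-0.011 -0.037 -0.028] 0.016624444830745422
(np.float32(34.980564), np.float64(8.326672684688674e-17), 0)
[ 0.7584706  -0.07820738  0.03      ]
[0.74557299 0.05110225 0.03      ]
```

Held for over 6 s with the tin at 0 ± 1 mm. Next I'll turn the caddy gently to line up with the stand.

Emit:
{"op": "move_arm", "data": {"moves": [{"travel":[0,0,0],"spin":0.002},{"travel":[0,0,0],"spin":0.004},{"travel":[0,0,0],"spin":0.006},{"travel":[0,0,0],"spin":0.007},{"travel":[0,0,0],"spin":0.007},{"travel":[0,0,0],"spin":0.007},{"travel":[0,0,0],"spin":0.007},{"travel":[0,0,0],"spin":0.007},{"travel":[0,0,0],"spin":0.007},{"travel":[0,0,0],"spin":0.007},{"travel":[0,0,0],"spin":0.007},{"travel":[0,0,0],"spin":0.007},{"travel":[0,0,0],"spin":0.007},{"travel":[0,0,0],"spin":0.007},{"travel":[0,0,0],"spin":0.007},{"travel":[0,0,0],"spin":0.005},{"travel":[0,0,0],"spin":0.002},{"travel":[0,0,0],"spin":0.001},{"travel":[0,0,0],"spin":0}]}}

```text
clock: 16.25
ee_pos: [0.4844, -0.1328, 0.237]
tcp_rot: [0.0, 0.704, 0.71, -0.0]
contact_force: [-0.6, 0.4, -8.0]
width: 0.0165
```

```bash
python3 w.py k;python3 - <<'E'
from h import *
print(wtrack(cv2.imread('pics/k_w.png')))
E
```

```text
16.3 [ 0.48441945 -0.13284899  0.23702186] [ 1.07023220e-05  7.03859721e-01  7.10338998e-01 -7.42944867e-06] [-0.41  1.2  -7.68] [0.015 0.024 0.022] 0.016577084731708984
[[-0.00949917317189403, 0.9999548052705254, -0.00039131245341171973], [0.9620264692735544, 0.009245623739641728, 0.2727995433623819], [0.27279083218852773, 0.002214917165674446, -0.9620708165285133]] [0.1376834265687736, -0.49739208542001373, 0.2364290901965784]
(np.float32(34.45362), np.float64(8.326672684688674e-17), 0)
```

Emit:
{"op": "move_arm", "data": {"moves": [{"travel":[0.0007,0.00012,0],"spin":0},{"travel":[0.0014,0.00024,0],"spin":0},{"travel":[0.0021,0.00036,0],"spin":0},{"travel":[0.0028,0.00048,0],"spin":0},{"travel":[0.0035,0.0006,0],"spin":0},{"travel":[0.0042,0.00072,0],"spin":0},{"travel":[0.0049,0.00084,0],"spin":0},{"travel":[0.0056,0.00096,0],"spin":0},{"travel":[0.0063,0.00108,0],"spin":0},{"travel":[0.007,0.0012,0],"spin":0},{"travel":[0.0077,0.00132,0],"spin":0},{"travel":[0.0084,0.00144,0],"spin":0},{"travel":[0.0091,0.00156,0],"spin":0},{"travel":[0.0098,0.00168,0],"spin":0},{"travel":[0.0105,0.0018,0],"spin":0},{"travel":[0.0112,0.00192,0],"spin":0},{"travel":[0.0119,0.00204,0],"spin":0},{"travel":[0.0126,0.00216,0],"spin":0},{"travel":[0.0133,0.00228,0],"spin":0},{"travel":[0.014,0.0024,0],"spin":0}]}}

```text
clock: 18.8
ee_pos: [0.5036, -0.0143, 0.237]
tcp_rot: [-0.0, 0.704, 0.71, 0.0]
contact_force: [0.3, 0.2, -7.0]
width: 0.0166
```

Emit:
{"op": "move_arm", "data": {"moves": [{"travel":[0.0147,0.0025,0],"spin":0},{"travel":[0.0153,0.0026,0],"spin":0},{"travel":[0.0153,0.0026,0],"spin":0},{"travel":[0.0153,0.0026,0],"spin":0},{"travel":[0.0153,0.0026,0],"spin":0},{"travel":[0.0153,0.0026,0],"spin":0},{"travel":[0.0153,0.0026,0],"spin":0},{"travel":[0.0153,0.0026,0],"spin":0},{"travel":[0.0153,0.0026,0],"spin":0},{"travel":[0.0153,0.0026,0],"spin":0},{"travel":[0.0153,0.0026,0],"spin":0},{"travel":[0.0147,0.0025,0],"spin":0}]}}

```text
clock: 20.3
ee_pos: [0.5271, 0.1319, 0.237]
tcp_rot: [0.0, 0.704, 0.71, -0.0]
contact_force: [0.1, 0.2, -7.7]
width: 0.0168
```

Emit:
{"op": "move_arm", "data": {"moves": [{"travel":[0.014,0.0024,0],"spin":0},{"travel":[0.0133,0.00228,0],"spin":0},{"travel":[0.0126,0.00216,0],"spin":0},{"travel":[0.0119,0.00204,0],"spin":0},{"travel":[0.0112,0.00192,0],"spin":0},{"travel":[0.0105,0.0018,0],"spin":0},{"travel":[0.0098,0.00168,0],"spin":0},{"travel":[0.0091,0.00156,0],"spin":0},{"travel":[0.0084,0.00144,0],"spin":0},{"travel":[0.0077,0.00132,0],"spin":0},{"travel":[0.007,0.0012,0],"spin":0},{"travel":[0.0063,0.00108,0],"spin":0},{"travel":[0.0056,0.00096,0],"spin":0},{"travel":[0.0049,0.00084,0],"spin":0},{"travel":[0.0042,0.00072,0],"spin":0},{"travel":[0.0035,0.0006,0],"spin":0},{"travel":[0.0028,0.00048,0],"spin":0},{"travel":[0.0021,0.00036,0],"spin":0},{"travel":[0.0014,0.00024,0],"spin":0},{"travel":[0.0007,0.00012,0],"spin":0}]}}

```text
clock: 22.8
ee_pos: [0.546, 0.2489, 0.237]
tcp_rot: [0.0, 0.704, 0.71, -0.0]
contact_force: [0.2, 0.5, -7.5]
width: 0.0166
```

```bash
python3 w.py l 1;python3 - <<'E'
from h import *
print(wtrack(cv2.imread('pics/l_w.png')))
E
```

```text
22.85 [0.54603617 0.24894562 0.23699273] [-2.39651396e-05  7.03848401e-01  7.10350215e-01  6.83138994e-06] [ 0.43  0.09 -7.87] [-0.028 -0.021  0.026] 0.016794935713133285
[[-0.009484510848527382, 0.9999549242628156, -0.0004398823831869014], [0.9620300485244216, 0.00924479532099215, 0.27278694890989974], [0.2727787194596811, 0.002164070705830298, -0.9620743666723051]] [-0.2434290411287841, -0.5601926269710226, 0.2187897318297567]
(np.float32(35.21174), np.float64(8.326672684688674e-17), 0)
```

View pics/l_s.png

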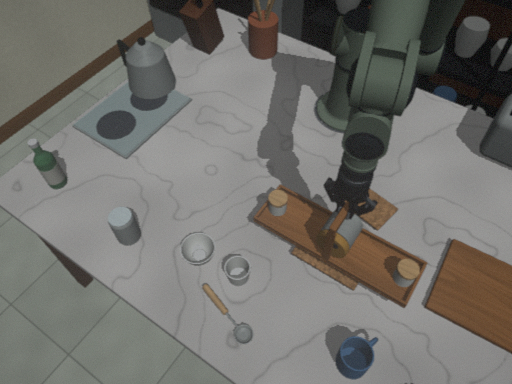

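View pics/l_w.png

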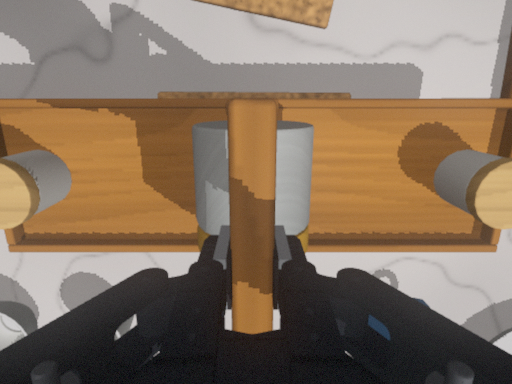

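```bash
python3 - <<'E'
from h import *
im=cv2.imread('pics/l_w.png')
cv2.imwrite('pics/l_c.png',cv2.resize(im[80:115,145:365],None,fx=3.6,fy=8,interpolation=cv2.INTER_CUBIC))
R['w']=np.array([[-0.009484510848527382, 0.9999549242628156, -0.0004398823831869014], [0.9620300485244216, 0.00924479532099215, 0.27278694890989974], [0.2727787194596811, 0.002164070705830298, -0.9620743666723051]]);T['w']=np.array([-0.2434290411287841, -0.5601926269710226, 0.2187897318297567]);K['w']=K['g']
for p in[(159,93),(350,93)]: print(bp('w',p,.03))
hp=np.array([.545,.2486,.239])
print('expected trivet corners',pr('w',np.array([[.47,.149,.03],[.47,.349,.03]])))
s=cv2.imread('pics/l_s.png')
cv2.imwrite('pics/l_ov.png',overlay(s,'scene',hp,.0092,0,0,4,(240,170,440,310)))
E
```

```text
[0.4722611  0.15276792 0.03      ]
[0.47040741 0.34835449 0.03      ]
expected trivet corners [[155.15268469  90.6534496 ]
 [350.66814045  92.5905751 ]]
```

View pics/l_ov.png

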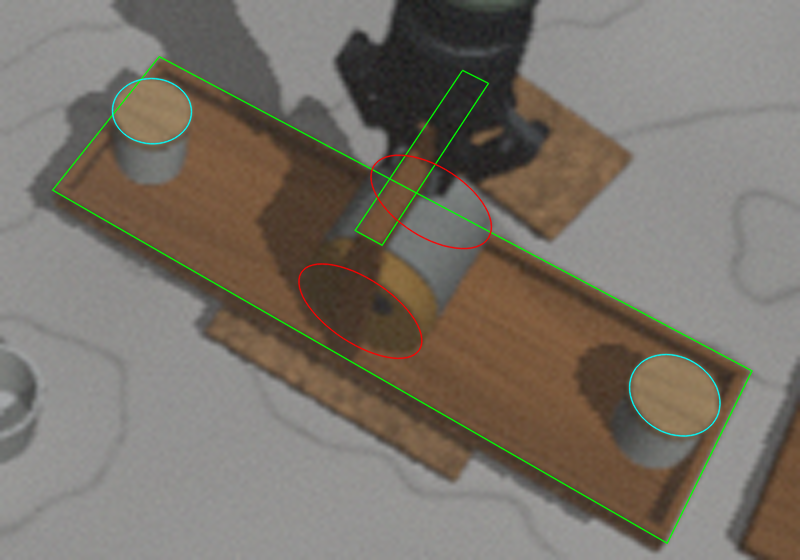

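View pics/l_c.png

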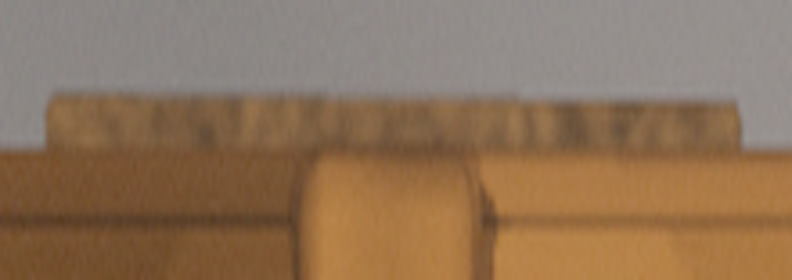

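```bash
python3 - <<'E'
from h import *
hp=np.array([.545,.2486,.239])
s=cv2.imread('pics/l_s.png')
b=track({'scene':s},hp,.0092,offs=np.arange(-.03,.031,.003));print(b)
def ov(hp,yaw,o,cx,c,s,box,sc=4):
    im=overlay(s,c,hp,yaw,0,.3,sc,box)
    p,_=hull(c,hp,yaw,0,o,cx); q=(p-[box[0],box[1]]+.5)*sc-.5
    cv2.polylines(im,[np.round(q).astype(np.int32)],True,(0,0,255),1); return im
i=ov(hp,.0092,b[1],b[2],'scene',s,(290,190,390,270),5)
w=cv2.imread('pics/l_w.png'); bw=max((score({'g':w.astype(np.float32)},HP0,YAW0,0,o,x),o,x) for o in np.arange(-.02,.02,.001) for x in np.arange(-.01,.01,.001));print(bw)
j=ov(HP0,YAW0,bw[1],bw[2],'g',w,(160,80,360,290),2)
h=max(i.shape[0],j.shape[0]); 
out=np.zeros((h,i.shape[1]+j.shape[1],3),np.uint8);out[:i.shape[0],:i.shape[1]]=i;out[:j.shape[0],i.shape[1]:]=j
cv2.imwrite('pics/l_t.png',out[:, :]);print(out.shape)
E
```

```text
(np.float32(27.787281), np.float64(-6.938893903907228e-18), np.float64(-0.004))
(np.float32(37.21905), np.float64(1.734723475976807e-17), np.float64(-8.673617379884035e-18))
(420, 900, 3)
```

```bash
python3 -c "
import cv2;a=cv2.imread('pics/l_t.png');cv2.imwrite('pics/l_t2.png',cv2.resize(a,(795,int(a.shape[0]*795/a.shape[1]))))"
```

```text
(no output)
```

View pics/l_t2.png

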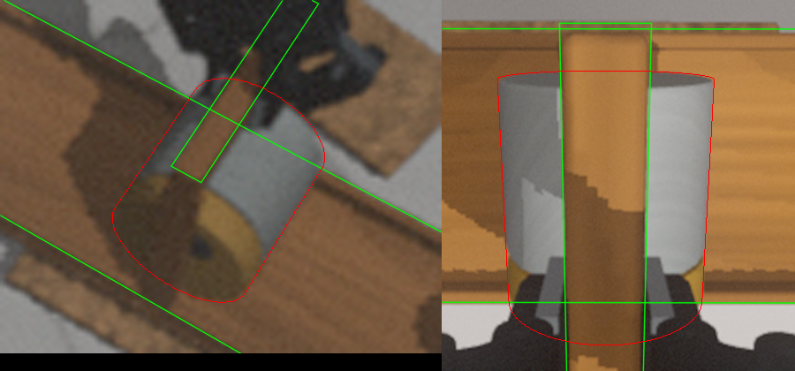

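Scene and wrist trackers both put the tin at 0. The caddy overlay lies on the tray, and the stand centre is within about 1 mm of it. Lowering now.

Emit:
{"op": "move_arm", "data": {"moves": [{"travel":[0.0002,0,0.001],"spin":0},{"travel":[0.0003,0,0.002],"spin":0},{"travel":[0.0003,0,0.003],"spin":0},{"travel":[0.0002,0,0.004],"spin":0},{"travel":[0,0,0.004],"spin":0},{"travel":[0,0,0.004],"spin":0},{"travel":[0,0,0.004],"spin":0},{"travel":[0,0,0.004],"spin":0},{"travel":[0,0,0.004],"spin":0},{"travel":[0,0,0.004],"spin":0},{"travel":[0,0,0.004],"spin":0},{"travel":[0,0,0.004],"spin":0},{"travel":[0,0,0.003],"spin":0},{"travel":[0,0,0.002],"spin":0},{"travel":[0,0,0.001],"spin":0},{"travel":[0,0,0.001],"spin":0},{"travel":[0,0,0],"spin":0}]}}

```text
clock: 25.02
ee_pos: [0.5461, 0.2497, 0.1978]
tcp_rot: [0.0, 0.704, 0.71, 0.0]
contact_force: [-0.0, 0.3, -7.8]
width: 0.017
```

```bash
python3 w.py m 1|head -1;python3 - <<'E'
from h import *
print(wtrack(cv2.imread('pics/m_w.png')))
E
```

```text
25.075 [0.54606957 0.2496703  0.1978537 ] [3.15961552e-05 7.03849401e-01 7.10349222e-01 4.21527676e-05] [-0.1   0.73 -8.24] [-0.04   0.003  0.039] 0.016774013738613657
(np.float32(35.02136), np.float64(8.326672684688674e-17), 0)
```

Still in the air with about 4 mm to go. Creeping down.

Emit:
{"op": "move_arm", "data": {"moves": [{"travel":[0,0,0.0007],"spin":0},{"travel":[0,0,0.0007],"spin":0},{"travel":[0,0,0.0007],"spin":0},{"travel":[0,0,0.0007],"spin":0},{"travel":[0,0,0.0007],"spin":0},{"travel":[0,0,0.0007],"spin":0},{"travel":[0,0,0],"spin":0}]}}

```text
clock: 26.0
ee_pos: [0.546, 0.2497, 0.1944]
tcp_rot: [-0.0, 0.704, 0.71, -0.0]
contact_force: [0.0, -0.9, -7.5]
width: 0.0166
```

Emit:
{"op": "move_arm", "data": {"moves": [{"travel":[0,0,0.0005],"spin":0},{"travel":[0,0,0.0005],"spin":0},{"travel":[0,0,0.0005],"spin":0},{"travel":[0,0,0],"spin":0}]}}

```text
clock: 26.5
ee_pos: [0.5461, 0.2498, 0.1935]
tcp_rot: [-0.0, 0.704, 0.71, 0.0]
contact_force: [-0.6, 0.6, -4.2]
width: 0.0166
```

Emit:
{"op": "move_arm", "data": {"moves": [{"travel":[0,0,0.0005],"spin":0},{"travel":[0,0,0.0005],"spin":0},{"travel":[0,0,0],"spin":0}]}}

```text
clock: 26.88
ee_pos: [0.546, 0.2498, 0.1935]
tcp_rot: [0.0, 0.704, 0.71, 0.0]
contact_force: [-6.0, 0.3, 4.8]
width: 0.0164
```

```bash
python3 w.py n|head -1;python3 - <<'E'
from h import *
print(wtrack(cv2.imread('pics/n_w.png')))
E
```

```text
26.925 [0.54600666 0.24979773 0.19348159] [9.19932645e-05 7.03822598e-01 7.10375660e-01 4.04535683e-04] [-5.02 -0.04  6.54] [-0.153  1.04  -0.003] 0.016747252102087277
(np.float32(35.169285), np.float64(8.326672684688674e-17), 0)
```

Emit:
{"op": "move_arm", "data": {"moves": [{"travel":[0,0,-0.0006],"spin":0},{"travel":[0,0,0],"spin":0}], "newtons": 20}}

```text
clock: 27.18
ee_pos: [0.546, 0.2498, 0.1935]
tcp_rot: [-0.0, 0.704, 0.71, 0.0]
contact_force: [-5.3, 0.6, 6.2]
width: 0.0167
```

Emit:
{"op": "move_arm", "data": {"moves": [{"travel":[0,0,0],"spin":0},{"travel":[0,0,0],"spin":0},{"travel":[0,0,0],"spin":0}], "gripper": 0.6}}

```text
clock: 27.55
ee_pos: [0.5465, 0.2496, 0.1929]
tcp_rot: [0.0, 0.704, 0.71, 0.0]
contact_force: [-0.6, 0.3, 0.1]
width: 0.034
```

```bash
python3 w.py p 1;python3 - <<'E'
from h import *
print(wtrack(cv2.imread('pics/p_w.png')))
E
```

```text
27.6 [0.54638505 0.24961663 0.19285074] [1.66980590e-04 7.03910006e-01 7.10289128e-01 1.72333625e-04] [-0.79  0.89 -0.8 ] [0.016 0.026 0.017] 0.03392550104825385
[[-0.009298493984649242, 0.9999566990105513, -0.00037163629937541894], [0.9618344377190271, 0.00904563945158654, 0.2734825238011293], [0.2734740434252231, 0.0021855230114257384, -0.9618769001602159]] [-0.24429503176150072, -0.5486031924851543, 0.17577337440432236]
(np.float32(35.48914), np.float64(8.326672684688674e-17), 0)
```

View pics/p_w.png

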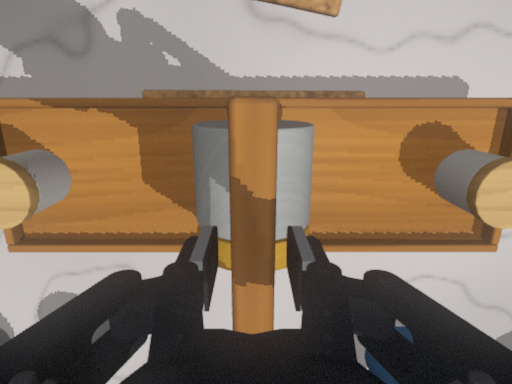

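Released cleanly. The bar is free, the tin is at 0, and the stand edge shows symmetrically at columns 143 to 364. Withdrawing straight up.

Emit:
{"op": "move_arm", "data": {"moves": [{"travel":[0,0,-0.005],"spin":0},{"travel":[0,0,-0.015],"spin":0},{"travel":[0,0,-0.03],"spin":0},{"travel":[0,0,-0.04],"spin":0},{"travel":[0,0,-0.04],"spin":0},{"travel":[0,0,-0.03],"spin":0},{"travel":[0,0,0],"spin":0},{"travel":[0,0,0],"spin":0}]}}

```text
clock: 28.65
ee_pos: [0.5457, 0.2496, 0.3203]
tcp_rot: [-0.0, 0.704, 0.71, -0.0]
contact_force: [0.8, 0.6, 0.3]
width: 0.0345
```

```bash
python3 - <<'E'
from look import *
o=snap("q",("scene","side","wrist")); print(bot.observe()['clock'],bot.observe()['ee_pos'])
hp=np.array([.545,.2495,.195])
im={c:o[c]["color"][:,:,::-1].copy() for c in o}
s=o["wrist"];K['w'],R['w'],T['w']=s["K"],s["R"],s["t"]
for c,k in(('scene','scene'),('side','side'),('w','wrist')):
    print(c,track({c:im[k]},hp,.0092,offs=np.arange(-.03,.031,.003)))
cv2.imwrite('pics/q1.png',overlay(im['scene'],'scene',hp,.0092,0,0,4,(240,170,440,310)))
cv2.imwrite('pics/q2.png',overlay(im['wrist'],'w',hp,.0092,0,0,1.5))
cv2.imwrite('pics/q3.png',overlay(im['side'],'side',hp,.0092,0,0,4,(130,80,290,220)))
E
```

```text
28.8 [0.54542367 0.2494482  0.31961654]
scene (np.float32(26.30407), np.float64(-0.001000000000000007), np.float64(-0.003))
side (np.float32(34.887424), np.float64(0.004999999999999989), np.float64(0.014))
w (np.float32(39.69484), np.float64(-6.938893903907228e-18), np.float64(0.0))
```

View pics/q1.png

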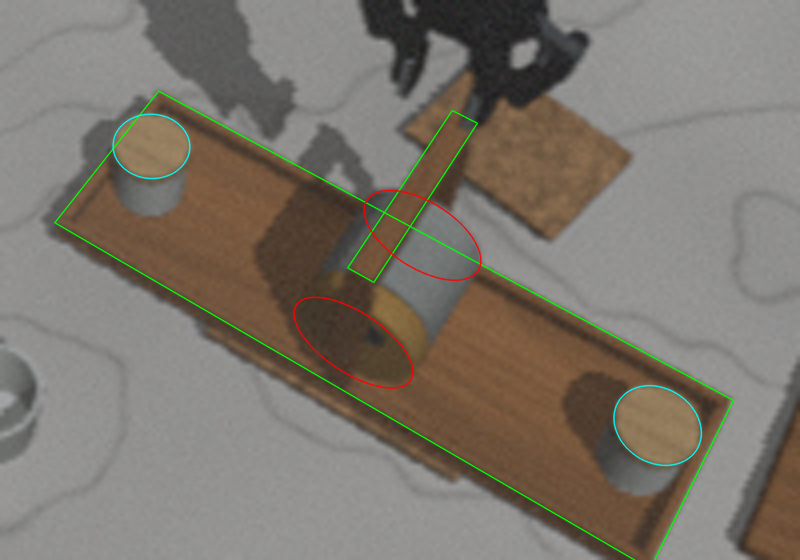

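View pics/q2.png

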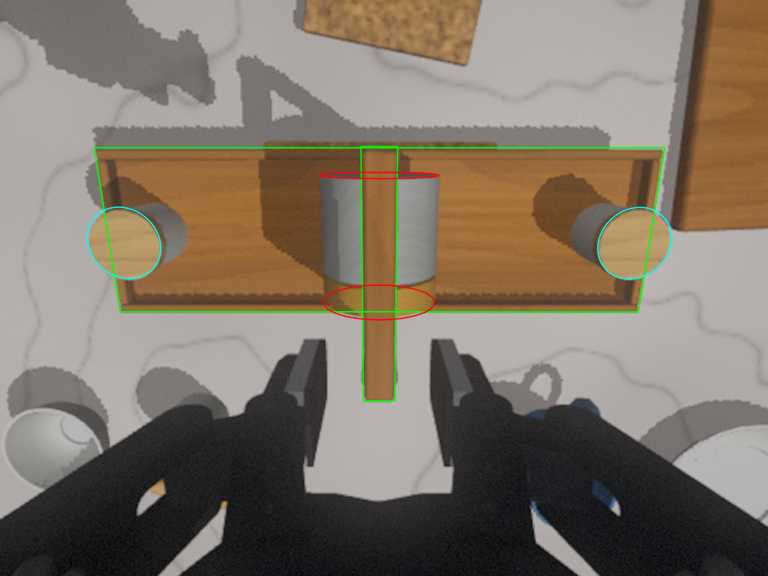

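View pics/q3.png

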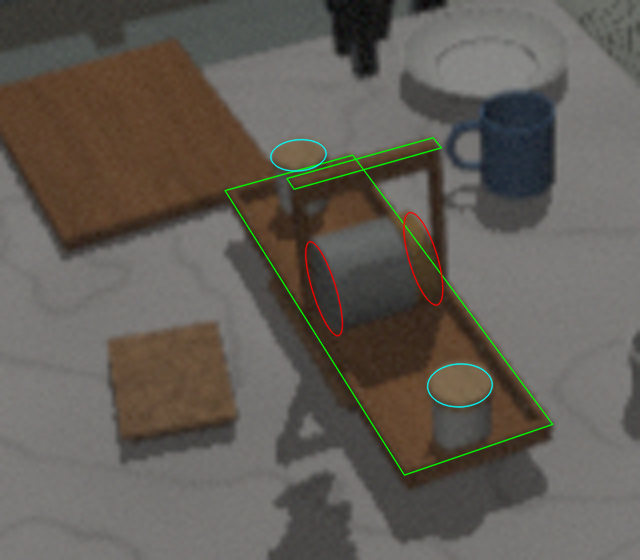

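All three views agree: the caddy sits on the stand, centred and aligned, with the tin in the middle and the gripper clear. Handing in.

```bash
python3 -c "
from workcell import bot
print(bot.close_job())"
```

```text
the job is handed in; nothing more can be done
None
```

The caddy is on the large cork stand, centred and lengthwise, with the tin lying in the middle. I handed the job in at about 29 s of the 67 s allowed.

- **Lift and roll:** I pinched the bridge handle and lifted the caddy about 74 mm. Two short tray moves rolled the tin from about 52 mm to 20 mm and then to 0, with no contact with a jar in the views I took.
- **Hold:** the tin stayed at 0 ± 1 mm for about 6 s in the air.
- **Carry and set down:** I turned the caddy into line and carried it over with low acceleration. I then lowered it until it touched; the measured force was 5–6 N. After that I let go and withdrew straight up.

**Last checks:**
- The wrist view puts the tin at 0 mm and the scene view at -1 mm.
- The automatic fit in the side view read +5 mm. It disagrees because the handle confuses that fit, as it did at the start, so I did not rely on it; the tin outline drawn at 0 lies on the tin there by eye.
- The caddy centre is about 1 mm from the measured stand centre and within a few mrad in angle.
- The bowl and cup were never approached, and the gripper is clear of everything.

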